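# Lay out the sampling tray

## Task

Lay out the steel sampling tray: stand the single empty five-place rack (the one on its own among the small things, not one of the stacks at the back) upright in the tall-walled channel holder, lay the thick marker along the two V saddles, and lay the tweezers flat along the two flat pads, each one centred lengthwise in its holder. Leave the look-alikes (the rack that still holds tubes, the thin ballpoint and the rod-shaped spatula) where they are, and let go of everything.

Things in the scene. Friction and masses are not known exactly. Their poses are not given: they have to be found in the camera images.
- tray: shallow fixed steel tray 250 (its x) x 172 (its y) x 12 mm: 3 mm thick rim 12 mm high, 3 mm floor; origin at the centre of its underside. The three grey holders stand on its floor side by side along its x, 80 mm apart, parallel to it, in an order that changes
- channel_holder: Fixed, grey, on a 56 x 162 x 5 mm plate; origin: centre of the underside, long axis y, z up. Tall holder for a standing rack: four walls 24 long (y), 5 thick, tops 40 mm above the origin, at y = +-50, leave a channel 39 mm wide along y; end stops 17 mm high at y = +-77. The rack stands on the plate, underside 5 mm above the origin. Sides open for fingers at |y| < 38.
- vee_holder: Fixed, grey, on a 56 x 162 x 5 mm plate; origin: centre of the underside, long axis y, z up. Holder with two 45-degree V saddles for a thick pen: each 16 long, at y = +-45, V bottom 16, V tips about 32 mm above the origin, about 38 wide at the top. The marker lies along y in both, underside about 18 mm above the origin. Between them (|y| < 37) only the plate: room for fingers.
- flat_holder: Fixed, grey, on a 56 x 162 x 5 mm plate; origin: centre of the underside, long axis y, z up. Holder with two flat pads: each 44 wide, 24 long, at y = +-45, flat top 20 mm above the origin, with side cheeks 7 mm higher, 34 mm apart. The tweezers lie along y flat on both pads between the cheeks, underside 20 mm above the origin. Between the pads (|y| < 33) only the plate: room for fingers.
- empty_rack: the empty white five-place sample rack, 23 (x) x 136 (y) x 66 (z) mm, about 50 g, standing upright on the worktop with its five open holes up and no tube in it; origin at the centre of its underside, long axis y, z up; grip it across its 23 mm
- marker: the thick marker pen with white barrel and black cap, 135 mm long (y), 17 mm wide and 16 mm thick, about 20 g, lying on the worktop; origin at the middle of its length on the underside as it lies at the start (so 8 mm off its axis), z up at the start; grip it across its width at the middle
- tweezers: steel tweezers (forceps) with two legs that taper to one end, 132 mm long (y), 14 mm wide (x), 10 mm thick (z), about 24 g, lying flat; origin at the centre of the underside; rigid; grip across the 14 mm near the middle
- filled_rack: look-alike, to be left alone: the same white five-place rack but with three capped tubes standing in it, 116 mm tall in all; loose; origin at the centre of its underside, long axis y
- ballpoint: look-alike, to be left alone: thin blue ballpoint pen, 145 mm long (y), 12 wide and 9 mm thick; loose; origin at the middle of its length on the underside
- spatula: look-alike, to be left alone: slim steel laboratory spatula, a single 6 mm round rod with a flat paddle at each end, about 149 mm long (y), 16 mm wide, 7 mm thick; loose; origin near the middle of its length on the underside

How it is judged (in metres and radians):
At the end, for the whole second after the job is handed in: Rack upright in the channel within 12 mm across, 15 along; marker in both V saddles (15 across, 18 along), tweezers on both pads (14 across, 18 along); each resting there, parallel to its holder within 0.15 rad and at rest. Filled rack upright; it, ballpoint and spatula within 30 mm of their starts (x of empty_rack in the frame of channel_holder between -0.012 and 0.012 m and y of empty_rack in the frame of channel_holder between -0.015 and 0.015 m and z of empty_rack in the frame of channel_holder between -0.002 and 0.01 m and angle between the y axis of empty_rack and the y axis of channel_holder, either way round below 0.15 rad and linear speed of each of empty_rack, marker, tweezers below 0.02 m/s and x of marker in the frame of vee_holder between -0.015 and 0.015 m and y of marker in the frame of vee_holder between -0.018 and 0.018 m and z of marker in the frame of vee_holder between 0.01 and 0.036 m and angle between the y axis of marker and the y axis of vee_holder, either way round below 0.15 rad and x of tweezers in the frame of flat_holder between -0.014 and 0.014 m and y of tweezers in the frame of flat_holder between -0.018 and 0.018 m and z of tweezers in the frame of flat_holder between 0.016 and 0.025 m and angle between the y axis of tweezers and the y axis of flat_holder, either way round below 0.15 rad and angle between empty_rack's own z axis and vertical below 0.1 rad and distance of each of filled_rack, ballpoint, spatula from where it was at the start of the episode below 0.03 m and angle between filled_rack's own z axis and vertical below 0.2 rad); the robot touches nothing.
It fails at once if a look-alike that does not belong was moved more than 40 mm (distance of any of filled_rack, ballpoint, spatula from where it was at the start of the episode above 0.04 m).
It fails at once if the rack with tubes was tipped over (angle between filled_rack's own z axis and vertical above 0.5 rad).
It also fails if it takes over 88 s, if anything falls off the work surface, if the arm or the gripper's body presses on something with over 40 N, if the wrist force passes 120 N, or if a joint passes its speed limit or range.

## Robot

A 7-joint arm with a two-finger parallel gripper is mounted at the origin on a cart in front of the work surface, level with it; the furniture and walls round the work are solid. World frame = base frame: x ahead of the robot, y to its left, z up, the work surface at z = 0. Lengths are in mm, angles in degrees, forces in N, time in s.
With the tool pointing down it reaches from about 425 to 875 mm from the base axis. Payload 8.4 kg.
Tool frame: the origin (TCP) lies at the very end of the fingers, on their centre line; the grasp point (between the pads) lies 19 mm behind it; z points along the fingers, y is the line along which they close (so a half turn about z gives the same grasp; the last joint's range is limited). The gripper opens to 87 mm and grips with 3 to 60 N. Pads are 19 mm wide; open, the fingers measure 117 mm over their backs; the gripper's body (75 mm by 190 mm) begins 51 mm behind the grasp point.
Start: joints at [62.384, 19.091, 2.286, 83.961, -0.768, 76.965, -3.352], TCP at [242.763, -602.934, 222.546] pointing down, gripper open.
Joint ranges: [-147.57, 147.57], [-21.85, 119.76], [-74.77, 79.35], [14.55, 137.4], [-85.83, 265.84], [4.83, 119.75], [-152.11, 152.11]. Speed limits (degrees/s): [127.2, 127.2, 159.86, 159.86, 180, 180, 180].

## Interface

Orientations are given as a 3x3 rotation matrix whose columns are the frame's x, y, z axes.
In Python, from station import observe, camera, get_calibration, close_job, look_for, mark_of gives the robot as it stands. The module is installed in compiled form; this text tells all that it offers.
- The arm moves only by the tool play_rows, never from a script. Its argument "deltas" is a list of rows, each a list of 2 entries, a list of its own where there are three numbers: the shift along the tool's x, y, z scaled (see below), then the turn, a rotation vector about the tool's x, y, z scaled (see below). In form: [[[dx, dy, dz], [ax, ay, az]], ...]. A call has 1 to 20 rows; each row is the pose to reach, as a shift and turn from the pose commanded when the call began, along the tool's axes at that moment, turning the shorter way round; what a row does not reach only later rows make up. The controller multiplies each number of a shift by 0.1 m and each number of a turn by 360 degrees. A row lasts 1/8 s, in which the tool goes at most 62.5 mm and 10.7 degrees, less where a joint would pass 70% of its speed; a pose out of reach is approached as far as the arm can. A call with a number of a shift or a turn outside -1 to 1 is refused whole. A call with a gripper value outside its range is refused whole. "gripper" is the closure, from 0 (fully open) to 1 (shut), set as the call begins (left out, the last holds). The fingers move at their own pace and stop on an object; "force" is the grip in N (left out, the last holds). Time passes only in rows, so rows that repeat a pose let the fingers close. It gives the time, the measured TCP pose, the force, the opening and the grip force at its end, in the units of the state.
- observe(): the state, without advancing time (a new reading comes with each control period).
- camera(name): name is "scene" or "top" or "wrist"; returns (picture, depth): 420x560x3 uint8, red, green, blue; 420x560 float32, mm along the optical axis (not along the pixel's ray), 0 where there is no reading.
- get_calibration(name): a dict with "fx", "fy", "cx", "cy" (pixels), "R" (3x3) and "t" (3): a world point X has camera coordinates R X + t; the wrist camera has in their place "hand_eye" (4x4, takes a point from camera to tool coordinates, whose origin is the TCP and whose axes are the flange's). Camera axes: x right, y down, z forward; pixel columns grow to the right and rows downward; lengths in mm; the calibration is good to about 2 mm. The wrist camera is an equidistant fisheye: a pixel r from the principal point sees the ray r / f radians off the axis. A picture is of the moment at which its call begins: read the wrist's pose just before it. get_calibration takes no time and is no camera call.
- close_job(): hands the job in; it is judged then, once.
Trained networks look in the newest picture that a camera, given by its name, has taken for a name from the list of things; names that differ only in an ending like _2 or _b are one class to them, and where a whole thing is asked for, a point or a joint stands for the part that bears it (a point fixed in the world has none). Each returns a list of dicts, best first, with "confidence" (0 to 1); they miss things now and then, are a little off and sometimes report something else, mostly with a low value. They report only what shows in the picture. A call takes as long as a camera call.
- look_for(camera, thing): "at" ([x, y, z] in mm, in world coordinates, good to about 4 mm: the middle of the surface that is visible of it).
- mark_of(camera, thing): "at" ([x, y, z] in mm, in world coordinates, good to about 4 mm: a listed point, or the origin of a listed thing).
The state is a dict: "time": time; "joint_positions": joint angles; "dq": joint speeds; "joint_torque": joint torques, N m; "tool_pos": TCP position; "eef_rot": TCP orientation; "wrist_force": force on the tool from outside, world axes, zero at the start; "wrist_torque": the same for the moment, N m; "opening": finger opening in mm; "grip_force": force on a finger pad.
Only numpy, scipy, OpenCV 4.12 (cv2) and the standard library are available. Lean on these libraries where they do the work, as an engineer would, in place of code of your own. Each camera call takes 0.05 s, during which the arm holds its last target. There are 200 camera calls.

## Working session

There is one attempt and no reset: what is moved stays moved. The work goes in short steps, Python scripts to look and compute and a tool call to move; the robot and the scene stay as the last step left them, time stands still between calls to the robot, and variables do not carry over. Pictures are saved under pics/ and viewed, at most 15 in all, crops included, and the job is handed in when it is done.

Besides the shell and the picture viewer there is one more tool, called as a command line: name --argument value ..., lists and objects as JSON in quotes. play_rows: Moves the arm, as the interface text tells. Shifts and turns lie within -1 to 1; 1 stands for 0.1 m of shift or 360 degrees of turn. Its arguments: {"type":"object","properties":{"deltas":{"type":"array","items":{"type":"array"}},"gripper":{"type":"number"},"force":{"type":"number"}},"required":["deltas"]}

```bash
mkdir -p pics; cat > h.py <<'E'
import numpy as np, cv2
from station import *
def snap(n,f):
    p,d=camera(n); cv2.imwrite(f'pics/{f}.png',p[:,:,::-1]); np.savez(f'pics/{f}.npz',p=p,d=d); return p,d
def cloud(n,d):
    c=get_calibration(n); v,u=np.mgrid[:d.shape[0],:d.shape[1]]
    X=np.stack([(u-c['cx'])/c['fx']*d,(v-c['cy'])/c['fy']*d,d],-1)
    return (X-np.array(c['t']))@np.array(c['R'])
E
python3 - <<'E'
from h import *
s=observe();print(s['time'],s['tool_pos'],np.round(s['eef_rot'],3))
for n in('top','scene'):
    snap(n,n)
    for t in 'tray channel_holder vee_holder flat_holder empty_rack marker tweezers filled_rack ballpoint spatula'.split():
        print(n,t,[(np.round(r['at']).tolist(),round(r['confidence'],2)) for r in mark_of(n,t)[:2]])
E
```

```text
0.0 [ 242.55805671 -602.5444987   221.67221912] [[ 0.928  0.373 -0.001]
 [ 0.373 -0.928  0.001]
 [-0.    -0.002 -1.   ]]
top tray [([523.0, -71.0, 2.0], 0.98)]
top channel_holder [([524.0, -76.0, 0.0], 0.95)]
top vee_holder [([444.0, -66.0, 1.0], 0.56)]
top flat_holder [([600.0, -92.0, 1.0], 0.65)]
top empty_rack [([520.0, 332.0, 0.0], 0.79)]
top marker [([510.0, 157.0, -1.0], 0.59)]
top tweezers [([633.0, 141.0, 4.0], 0.49)]
top filled_rack [([404.0, -338.0, 0.0], 0.65)]
top ballpoint [([407.0, 146.0, 0.0], 0.74), ([526.0, -75.0, 2.0], 0.49)]
top spatula [([398.0, 320.0, -2.0], 0.6)]
scene tray [([524.0, -73.0, -2.0], 0.6), ([400.0, 320.0, 1.0], 0.46)]
scene channel_holder [([523.0, -75.0, 2.0], 0.67)]
scene vee_holder [([448.0, -66.0, 7.0], 0.79)]
scene flat_holder [([605.0, -88.0, 3.0], 0.8)]
scene empty_rack [([523.0, 331.0, 0.0], 0.79), ([601.0, -85.0, 3.0], 0.15)]
scene marker [([513.0, 151.0, 1.0], 0.69), ([603.0, -85.0, 3.0], 0.23)]
scene tweezers [([633.0, 142.0, -1.0], 0.58), ([515.0, 152.0, -4.0], 0.36)]
scene filled_rack [([405.0, -339.0, -8.0], 0.68)]
scene ballpoint [([406.0, 151.0, 2.0], 0.78)]
scene spatula [([401.0, 322.0, -1.0], 0.73)]
```

View pics/top.png

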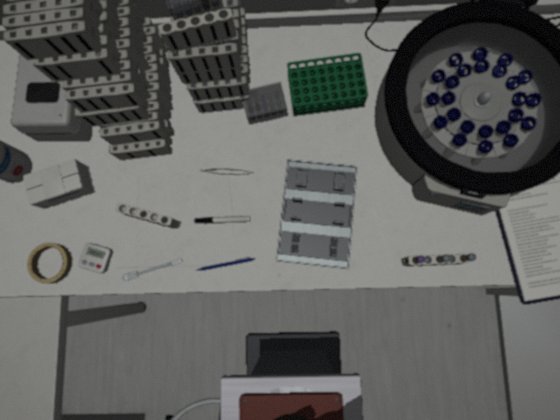

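View pics/scene.png

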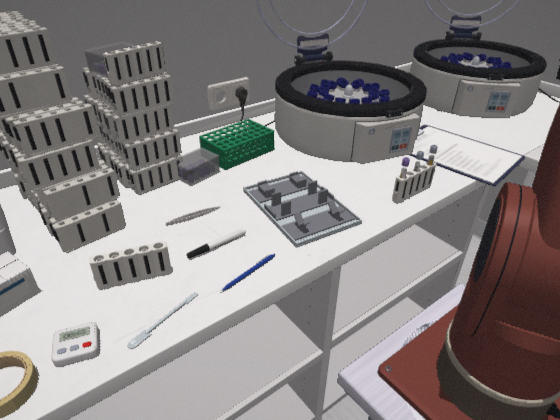

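The tray lies at top-view px (277-356, 160-270). The order from near to far is vee, channel, flat. The targets are the rack at px (150,215), the marker at (222,219) and the tweezers at (227,171), all roughly along world y. Next I'll measure angles from depth and colour.

```bash
cat > m.py <<'E'
from h import *
z=np.load('pics/top.npz');p,d=z['p'],z['d'];W=cloud('top',d)
g=p.astype(int).mean(2); sat=p.max(2).astype(int)-p.min(2)
tab=W[200:205,255:270,:].reshape(-1,3);print('table z',tab.mean(0),tab.std(0),g[200:205,255:270].mean())
for n,(r0,r1,c0,c1) in dict(rack=(198,232,110,187),marker=(210,228,188,256),tw=(163,179,194,260)).items():
    sub=W[r0:r1,c0:c1]; gs=g[r0:r1,c0:c1]; h=sub[...,2]
    med=np.median(gs)
    for nm,m in dict(h=(h>6 if n!='rack' else h>45),col=gs<med-12).items():
        if m.sum()<20: print(n,nm,m.sum(),h.max());continue
        P=sub[m]; r=cv2.minAreaRect(P[:,:2].astype(np.float32))
        _,_,vt=np.linalg.svd(P[:,:2]-P[:,:2].mean(0),full_matrices=False);a=vt[0]*np.sign(vt[0][1])
        print(n,nm,m.sum(),np.round(r[0]),np.round(r[1]),'yaw of long axis from +y (deg, ccw)',round(np.degrees(np.arctan2(-a[0],a[1])),1),np.percentile(h[m],[50,95]))
# tray holders
sub=W[150:280,265:370]; 
for lo,hi in((30,60),(18,60),(8,60)):
    m=(sub[...,2]>lo)&(sub[...,2]<hi); P=sub[m]
    l,k=cv2.connectedComponents(m.astype(np.uint8))
    for i in range(1,l):
        q=sub[k==i]
        if len(q)>5: print(lo,len(q),np.round(q.mean(0)))
E
python3 m.py; python3 - <<'E'
import cv2
a=cv2.imread('pics/top.png')[145:285,100:370];cv2.imwrite('pics/crop.png',cv2.resize(a,None,fx=2.96,fy=2.96,interpolation=cv2.INTER_CUBIC))
E
```

```text
table z [554.91091347  55.84853089  -0.61478324] [ 3.5772236  10.59023392  1.89436886] 144.38666666666666
rack h 530 [462. 180.] [450.  33.] yaw of long axis from +y (deg, ccw) -21.3 [63.61658372 67.62261361]
rack col 636 [464. 181.] [454.  38.] yaw of long axis from +y (deg, ccw) -18.7 [58.65697897 66.99341785]
marker h 349 [468.  81.] [287.  78.] yaw of long axis from +y (deg, ccw) -18.4 [12.71887203 16.73348668]
marker col 342 [471.  83.] [294.  83.] yaw of long axis from +y (deg, ccw) -5.5 [11.07588745 16.16802272]
tw h 61 [527.  57.] [359.  91.] yaw of long axis from +y (deg, ccw) -48.8 [ 7.79210353 10.96052544]
tw col 235 [636. 143.] [134.  19.] yaw of long axis from +y (deg, ccw) -4.7 [1.67958557 8.9850955 ]
30 8 [ 577. -135.   31.]
30 29 [551. -30.  40.]
30 31 [ 538. -129.   40.]
30 28 [507. -25.  40.]
30 28 [ 494. -123.   41.]
30 23 [466. -25.  32.]
30 24 [ 455. -114.   33.]
30 24 [433. -19.  33.]
30 22 [ 421. -109.   33.]
18 185 [608. -43.  24.]
18 193 [ 596. -132.   24.]
18 6 [553.  -2.  19.]
18 38 [551. -31.  37.]
18 41 [ 537. -129.   36.]
18 8 [ 530. -158.   19.]
18 11 [
[... 555 characters left out ...]
. -32.  26.]
8 56 [530. -57.   9.]
8 16 [538. -20.  10.]
8 19 [542. -99.   9.]
8 61 [ 537. -128.   28.]
8 183 [ 506. -140.   17.]
8 16 [530. -79.   9.]
8 16 [ 526. -107.    9.]
8 75 [510. -26.  23.]
8 9 [ 521. -125.    9.]
8 7 [519.  -4.   9.]
8 25 [509. -83.   9.]
8 9 [ 516. -136.    9.]
8 6 [ 513. -101.    9.]
8 11 [ 508. -143.    9.]
8 8 [ 473. -155.   11.]
8 19 [465. -46.   9.]
8 19 [464. -66.   9.]
8 62 [442. -67.   9.]
8 232 [ 438. -106.   19.]
8 82 [ 412. -132.   11.]
8 7 [456. -57.   9.]
8 10 [ 444. -141.   10.]
8 7 [444. -46.   9.]
8 18 [432.   3.   9.]
8 18 [ 430. -139.    9.]
8 9 [429. -46.   9.]
8 9 [421. -66.   9.]
8 6 [422. -78.   9.]
8 35 [410.   2.  11.]
8 25 [402. -54.  11.]
```

View pics/crop.png

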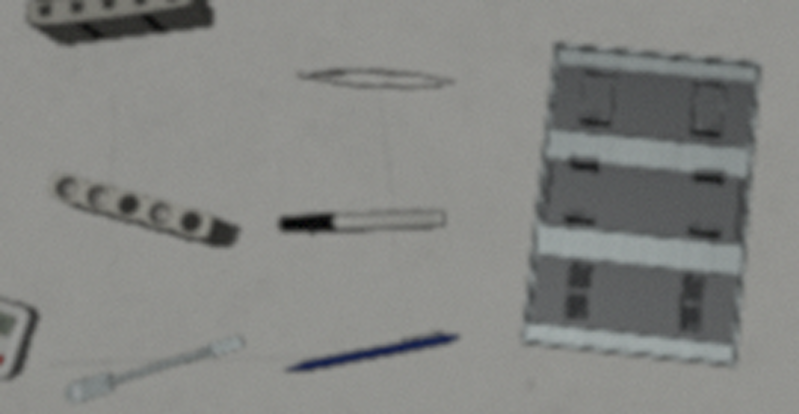

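```bash
python3 - <<'E'
from h import *
z=np.load('pics/top.npz');p,d=z['p'],z['d'];W=cloud('top',d)
g=p.astype(int).mean(2)
for n,(r0,r1,c0,c1,lo,hi) in dict(rack=(200,230,110,187,56,80),marker=(212,226,190,254,6,25),tw=(163,179,196,258,-8,18)).items():
    sub=W[r0:r1,c0:c1]; gs=g[r0:r1,c0:c1]; h=sub[...,2]
    m=(d[r0:r1,c0:c1]>0)&(h>lo)&(h<hi)
    if n=='tw': m&=gs<np.median(gs)-10
    m=m.astype(np.uint8); l,k,st,_=cv2.connectedComponentsWithStats(m); k=k==1+st[1:,4].argmax()
    P=sub[k]; r=cv2.minAreaRect(P[:,:2].astype(np.float32))
    _,_,vt=np.linalg.svd(P[:,:2]-P[:,:2].mean(0),full_matrices=False);a=vt[0]*np.sign(vt[0][1])
    print(n,k.sum(),np.round(r[0]),np.round(r[1]),P.mean(0).round(),'deg from +y toward +x',round(np.degrees(np.arctan2(a[0],a[1])),1))
E
```

```text
rack 444 [523. 325.] [136.  22.] [523. 326.  63.] deg from +y toward +x 17.0
marker 341 [513. 152.] [ 15. 134.] [512. 152.  13.] deg from +y toward +x -0.2
tw 246 [636. 143.] [134.  19.] [635. 143.   2.] deg from +y toward +x 4.6
```

play_rows --deltas '[[[0.4,-0.4,0],[0,0,0]],[[0.7,-0.7,0],[0,0,0]],[[1,-1,0],[0,0,0]],[[1,-1,0],[0,0,0]]]' --gripper 0

```text
time: 1.6
tool_pos: [300.5, -470.0, 223.1]
eef_rot: [[0.926, 0.378, 0.001], [0.378, -0.926, 0.0], [0.001, 0.0, -1.0]]
wrist_force: [-0.5, -0.7, -0.8]
opening: 86.8
grip_force: 0.0
```

play_rows --deltas '[[[0.4,-0.4,0],[0,0,0]],[[0.7,-0.7,0],[0,0,0]],[[1,-1,0],[0,0,0]],[[1,-1,0],[0,0,0]]]'

```text
time: 2.1
tool_pos: [355.1, -340.7, 223.0]
eef_rot: [[0.926, 0.377, 0.001], [0.377, -0.926, -0.0], [0.001, 0.0, -1.0]]
wrist_force: [-0.7, -0.5, 0.2]
opening: 87.0
grip_force: 0.0
```

play_rows --deltas '[[[0.4,-0.4,0],[0,0,0]],[[0.7,-0.7,0],[0,0,0]],[[1,-1,0],[0,0,0]],[[1,-1,0],[0,0,0]]]'

```text
time: 2.6
tool_pos: [410.2, -211.1, 222.9]
eef_rot: [[0.926, 0.377, 0.001], [0.377, -0.926, 0.0], [0.001, 0.0, -1.0]]
wrist_force: [-0.7, 0.9, 0.2]
opening: 87.7
grip_force: 0.0
```

play_rows --deltas '[[[0.4,-0.4,0],[0,0,0]],[[0.7,-0.7,0],[0,0,0]],[[1,-1,0],[0,0,0]],[[1,-1,0],[0,0,0]]]'

```text
time: 3.1
tool_pos: [465.5, -81.3, 222.7]
eef_rot: [[0.926, 0.376, 0.001], [0.376, -0.926, 0.001], [0.001, -0.0, -1.0]]
wrist_force: [0.1, -0.7, -0.8]
opening: 86.9
grip_force: 0.0
```

play_rows --deltas '[[[0.4,-0.4,0],[0,0,0]],[[0.7,-0.7,0],[0,0,0]],[[1,-1,0],[0,0,0]],[[1,-1,0],[0,0,0]]]'

```text
time: 3.6
tool_pos: [520.8, 48.5, 222.3]
eef_rot: [[0.927, 0.376, -0.0], [0.376, -0.927, 0.001], [0.0, -0.001, -1.0]]
wrist_force: [-0.3, -0.8, -0.0]
opening: 87.1
grip_force: 0.0
```

play_rows --deltas '[[[0.3,-0.1,0],[0,0,-0.03]],[[0.7,-0.2,0],[0,0,-0.06]],[[1,-0.4,0],[0,0,-0.09]],[[1,-0.4,0],[0,0,-0.12]],[[1,-0.4,0],[0,0,-0.15]],[[1,-0.4,0],[0,0,-0.176]],[[1,-0.4,0],[0,0,-0.176]]]'

```text
time: 4.47
tool_pos: [598.2, 118.8, 222.0]
eef_rot: [[0.086, 0.996, -0.001], [0.996, -0.086, -0.001], [-0.001, -0.001, -1.0]]
wrist_force: [1.0, -0.9, 0.3]
opening: 86.9
grip_force: 0.0
```

```bash
cat >> h.py <<'E'
def go(x,y,z,t):
    s=observe();R=np.array(s['eef_rot']);D=np.array([x,y,z])-s['tool_pos']
    psi=np.degrees(np.arctan2(R[1,0],R[0,0]))
    print('shift',np.round(R.T@D/100,3),'turn z',round((psi-(90-t))/360,4),'t',round(s['time'],1))
def wfind(thing):
    snap('wrist','w'+thing)
    print(mark_of('wrist',thing)[:2],look_for('wrist',thing)[:2])
def wcloud(f):
    s=observe();c=get_calibration('wrist');d=np.load(f'pics/{f}.npz')['d'];v,u=np.mgrid[:420,:560]
    x,y=u-c['cx'],v-c['cy'];r=np.hypot(x,y)+1e-9;th=r/c['fx'];k=np.where(th<1.4,np.tan(np.minimum(th,1.4)),0)/r
    X=np.stack([x*k*d,y*k*d,d,np.ones_like(d)],-1)@np.array(c['hand_eye']).T
    return X[...,:3]@np.array(s['eef_rot']).T+s['tool_pos']
E
python3 - <<'E'
from h import *
wfind('tweezers'); print(get_calibration('wrist')); go(635,142,222,4)
E
```

```text
[{'at': [522.2, -77.6, 2.5], 'confidence': 0.71}, {'at': [600.8, -88.8, 2.6], 'confidence': 0.47}] [{'at': [640.1, 155.2, 12.0], 'confidence': 0.88}]
{'fx': 325.19226210127806, 'fy': 325.19226210127806, 'cx': 279.11429395297137, 'cy': 207.58577818418132, 'hand_eye': array([[ 1.43556076e-03, -9.65442811e-01, -2.60611048e-01,
         7.04978709e+01],
       [ 9.99998935e-01,  1.31721941e-03,  6.28750113e-04,
        -4.47554028e-01],
       [-2.63740345e-04, -2.60611673e-01,  9.65443673e-01,
        -1.61704846e+02],
       [ 0.00000000e+00,  0.00000000e+00,  0.00000000e+00,
         1.00000000e+00]])}
shift [0.246 0.351 0.004] turn z -0.0028 t 4.6
```

View pics/wtweezers.png

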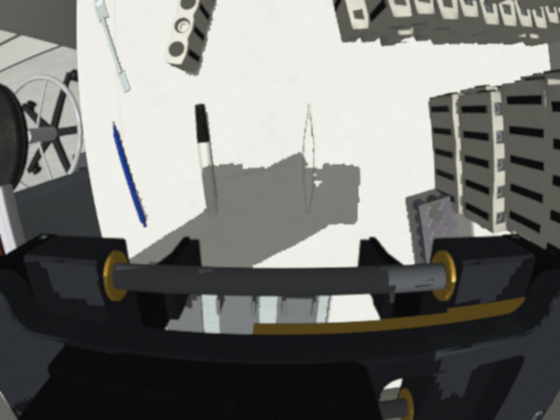

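The tweezers show at px (308,102) to (308,213), and the marker at (201,104) to (212,215). I'll project these points onto the worktop.

```bash
cat >> h.py <<'E'
def ray(u,v,z):
    s=observe();c=get_calibration('wrist');x,y=u-c['cx'],v-c['cy'];r=np.hypot(x,y)+1e-9;th=r/c['fx']
    X=np.array([np.sin(th)*x/r,np.sin(th)*y/r,np.cos(th)]);H=np.array(c['hand_eye']);R=np.array(s['eef_rot'])
    o=R@H[:3,3]+s['tool_pos'];q=R@H[:3,:3]@X
    return (o+q*(z-o[2])/q[2]).round(1)
E
python3 - <<'E'
from h import *
for u,v,z in((308,102,5),(308,158,5),(308,213,5),(201,104,8),(212,215,8)):print(u,v,ray(u,v,z))
E
```

```text
308 102 [638.8 211.2   5. ]
308 158 [633.8 145.7   5. ]
308 213 [629.3  78.9   5. ]
201 104 [515.4 221.3   8. ]
212 215 [512.4  87.2   8. ]
```

play_rows --deltas '[[[0.27,0.34,0.2],[0,0,-0.0025]],[[0.27,0.34,0.6],[0,0,-0.0025]],[[0.27,0.34,1],[0,0,-0.0025]],[[0.27,0.34,1],[0,0,-0.0025]]]'

```text
time: 5.12
tool_pos: [631.9, 144.9, 119.5]
eef_rot: [[0.068, 0.998, -0.006], [0.998, -0.068, -0.002], [-0.002, -0.005, -1.0]]
wrist_force: [-0.5, 0.1, 0.0]
opening: 87.1
grip_force: 0.0
```

play_rows --deltas '[[[0,0,0.4],[0,0,0]],[[0,0,0.7],[0,0,0]],[[0,0,0.9],[0,0,0]],[[0,0,0.9],[0,0,0]],[[0,0,0.9],[0,0,0]]]'

```text
time: 5.75
tool_pos: [634.8, 146.6, 34.3]
eef_rot: [[0.067, 0.998, 0.002], [0.998, -0.067, 0.001], [0.001, 0.002, -1.0]]
wrist_force: [0.1, 0.1, 1.1]
opening: 87.5
grip_force: 0.0
```

```bash
python3 - <<'E'
from h import *
go(634,144,3,4.1); snap('wrist','w2')
for _ in range(6): print(observe()['tool_pos'].round(1))
print(ray(280,150,5))
E
```

```text
shift [-0.026 -0.007  0.313] turn z 0.0008 t 5.8
[634.8 146.6  34.3]
[634.8 146.6  34.3]
[634.8 146.6  34.3]
[634.8 146.6  34.3]
[634.8 146.6  34.3]
[634.8 146.6  34.3]
[638.6 200.4   5. ]
```

View pics/w2.png

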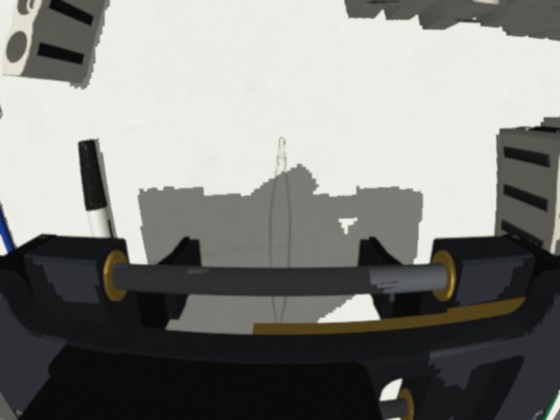

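The tweezers lie centred between the fingers at px (281,137) to (280,320). Going down to grip.

play_rows --deltas '[[[-0.02,0,0.2],[0,0,0]],[[-0.02,0,0.3],[0,0,0]],[[-0.02,0,0.31],[0,0,0]],[[-0.02,0,0.31],[0,0,0]]]'

```text
time: 6.3
tool_pos: [633.4, 144.2, 1.1]
eef_rot: [[0.066, 0.998, -0.001], [0.998, -0.066, 0.0], [0.0, -0.001, -1.0]]
wrist_force: [-0.4, -0.1, 0.0]
opening: 86.8
grip_force: 0.0
```

play_rows --deltas '[[[0,0,0],[0,0,0]],[[0,0,0],[0,0,0]],[[0,0,0],[0,0,0]],[[0,0,0],[0,0,0]],[[0,0,0],[0,0,0]],[[0,0,0],[0,0,0]],[[0,0,0],[0,0,0]],[[0,0,0],[0,0,0]]]' --gripper 1 --force 20

```text
time: 7.3
tool_pos: [633.6, 144.2, 1.6]
eef_rot: [[0.066, 0.998, 0.0], [0.998, -0.066, 0.0], [0.0, 0.0, -1.0]]
wrist_force: [0.1, 0.1, -0.1]
opening: 15.2
grip_force: 0.0
```

play_rows --deltas '[[[0,0,0],[0,0,0]],[[0,0,0],[0,0,0]],[[0,0,0],[0,0,0]]]'

```text
time: 7.68
tool_pos: [633.7, 144.2, 1.6]
eef_rot: [[0.066, 0.998, 0.0], [0.998, -0.066, 0.0], [0.0, 0.0, -1.0]]
wrist_force: [0.0, 0.4, 0.9]
opening: 13.2
grip_force: 20.0
```

play_rows --deltas '[[[0,0,-0.2],[0,0,0]],[[0,0,-0.5],[0,0,0]],[[0,0,-0.9],[0,0,0]],[[0,0,-0.9],[0,0,0]]]'

```text
time: 8.18
tool_pos: [635.9, 145.3, 96.6]
eef_rot: [[0.066, 0.998, 0.007], [0.998, -0.066, 0.001], [0.002, 0.007, -1.0]]
wrist_force: [-0.1, 0.8, -1.0]
opening: 13.2
grip_force: 20.0
```

```bash
python3 - <<'E'
from h import *
go(602,-87.5,95,7.7); snap('wrist','w3')
E
```

```text
shift [-2.346 -0.184  0.011] turn z 0.0108 t 8.2
```

View pics/w3.png

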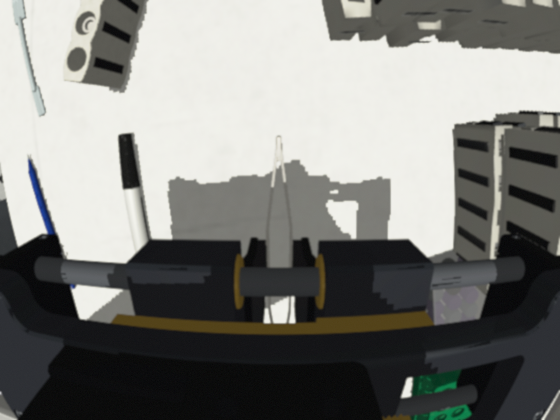

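The tweezers are held along the tool axis, with the far tip at px (279,136). Carrying them to the flat holder.

play_rows --deltas '[[[-0.3,-0.1,0],[0,0,0]],[[-0.8,-0.18,0],[0,0,0]],[[-0.8,-0.18,0],[0,0,0]]]'

```text
time: 8.6
tool_pos: [609.6, 59.9, 90.6]
eef_rot: [[0.073, 0.997, -0.002], [0.997, -0.073, -0.003], [-0.003, -0.002, -1.0]]
wrist_force: [0.9, 0.3, -0.0]
opening: 13.0
grip_force: 20.0
```

play_rows --deltas '[[[-0.4,0,0],[0,0,0]],[[-0.8,0,0],[0,0,0]],[[-0.8,0,0],[0,0,0]]]'

```text
time: 8.98
tool_pos: [604.6, -18.1, 90.8]
eef_rot: [[0.071, 0.997, -0.001], [0.997, -0.071, -0.001], [-0.002, -0.001, -1.0]]
wrist_force: [0.4, 0.0, -0.2]
opening: 13.1
grip_force: 20.0
```

play_rows --deltas '[[[-0.4,0,0],[0,0,0.005]],[[-0.75,0,0],[0,0,0.0108]],[[-0.75,0,0],[0,0,0.0108]],[[-0.75,0,0],[0,0,0.0108]]]'

```text
time: 9.48
tool_pos: [600.1, -87.1, 91.4]
eef_rot: [[0.132, 0.991, -0.0], [0.991, -0.132, 0.001], [0.001, -0.0, -1.0]]
wrist_force: [-0.9, 0.0, -0.0]
opening: 13.0
grip_force: 20.0
```

```bash
python3 - <<'E'
from h import *
go(602,-87.5,26,7.7); snap('wrist','w4')
for t in ('flat_holder','vee_holder','channel_holder'): print(t,mark_of('wrist',t)[:1])
E
```

```text
shift [-0.002  0.019  0.654] turn z 0.0003 t 9.5
flat_holder [{'at': [605.3, -87.9, 3.3], 'confidence': 0.58}]
vee_holder [{'at': [445.0, -68.7, 4.6], 'confidence': 0.69}]
channel_holder [{'at': [523.8, -76.0, 1.4], 'confidence': 0.93}]
```

View pics/w4.png

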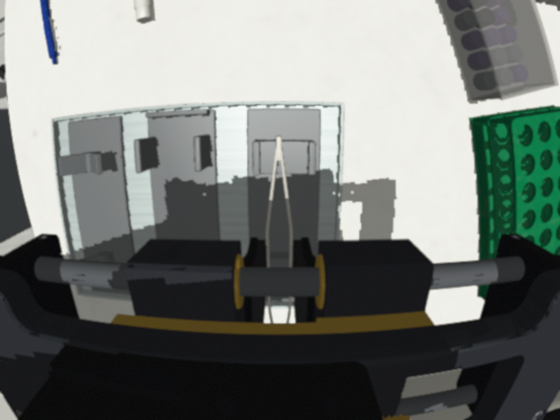

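The flat pad's cheeks are at px 253 and 314, and the tweezers point midway between them. Lowering.

play_rows --deltas '[[[0,0.02,0.3],[0,0,0]],[[0,0.02,0.5],[0,0,0]],[[0,0.02,0.6],[0,0,0]],[[0,0.02,0.65],[0,0,0]],[[0,0.02,0.65],[0,0,0]],[[0,0.02,0.65],[0,0,0]]]'

```text
time: 10.42
tool_pos: [602.6, -89.3, 27.3]
eef_rot: [[0.134, 0.991, 0.001], [0.991, -0.134, -0.0], [0.0, 0.001, -1.0]]
wrist_force: [1.3, 0.6, -0.3]
opening: 12.3
grip_force: 20.0
```

```bash
python3 - <<'E'
from h import *
go(602,-87.5,25,7.7)
E
```

```text
shift [ 0.017 -0.008  0.023] turn z 0.0 t 10.4
```

play_rows --deltas '[[[0.01,0,0.02],[0,0,0]],[[0.01,0,0.025],[0,0,0]],[[0.01,0,0.025],[0,0,0]]]'

```text
time: 10.8
tool_pos: [602.3, -88.2, 24.3]
eef_rot: [[0.134, 0.991, 0.0], [0.991, -0.134, 0.0], [0.0, 0.0, -1.0]]
wrist_force: [-0.5, 0.5, 1.2]
opening: 13.0
grip_force: 20.0
```

play_rows --deltas '[[[0,0,0],[0,0,0]],[[0,0,0],[0,0,0]],[[0,0,0],[0,0,0]],[[0,0,0],[0,0,0]],[[0,0,0],[0,0,0]],[[0,0,0],[0,0,0]]]' --gripper 0

```text
time: 11.55
tool_pos: [602.2, -88.3, 24.1]
eef_rot: [[0.134, 0.991, -0.0], [0.991, -0.134, 0.0], [0.0, -0.0, -1.0]]
wrist_force: [-0.1, -0.7, -0.2]
opening: 65.2
grip_force: 0.0
```

play_rows --deltas '[[[0,0,-0.3],[0,0,0]],[[0,0,-0.7],[0,0,0]],[[0,0,-1],[0,0,0]],[[0,0,-1],[0,0,0]],[[0,0,-1],[0,0,0]]]'

```text
time: 12.18
tool_pos: [601.8, -88.5, 123.4]
eef_rot: [[0.134, 0.991, -0.001], [0.991, -0.134, -0.0], [-0.0, -0.001, -1.0]]
wrist_force: [0.7, -0.8, 0.1]
opening: 86.7
grip_force: 0.0
```

```bash
python3 - <<'E'
from h import *
go(513.5,153,125,1.0)
print(mark_of('top','tweezers')[:1]); snap('wrist','w5'); print([(r['at'],r['confidence']) for r in mark_of('wrist','tweezers')[:2]])
E
```

```text
shift [ 2.275 -1.198 -0.015] turn z -0.0186 t 12.2
[{'at': [633.2, 141.4, 3.5], 'confidence': 0.49}]
[([604.5, -91.7, 24.2], 0.95)]
```

View pics/w5.png

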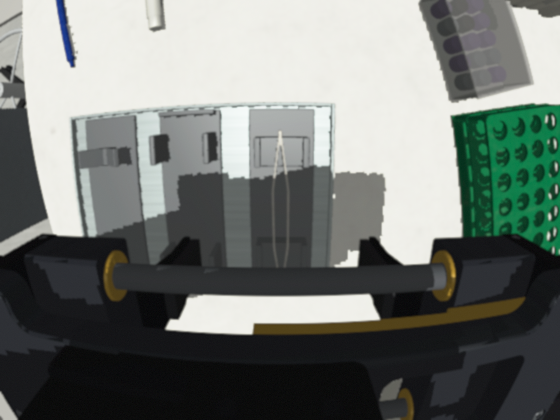

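The tweezers lie on both pads, centred between the cheeks (px 281, 130 to 268). Next, the marker.

play_rows --deltas '[[[0.4,-0.3,0],[0,0,0]],[[0.8,-0.6,0],[0,0,0]],[[0.8,-0.6,0],[0,0,0]]]'

```text
time: 12.7
tool_pos: [551.5, 3.1, 123.7]
eef_rot: [[0.128, 0.992, -0.001], [0.992, -0.128, 0.001], [0.001, -0.001, -1.0]]
wrist_force: [0.6, 0.7, 0.4]
opening: 87.2
grip_force: 0.0
```

play_rows --deltas '[[[0.4,-0.3,0],[0,0,0]],[[0.8,-0.6,0],[0,0,0]],[[0.8,-0.6,0],[0,0,0]]]'

```text
time: 13.08
tool_pos: [503.2, 89.3, 124.0]
eef_rot: [[0.129, 0.992, -0.001], [0.992, -0.129, 0.0], [0.0, -0.001, -1.0]]
wrist_force: [1.2, -1.7, 0.1]
opening: 87.3
grip_force: 0.0
```

play_rows --deltas '[[[0.4,0,0.2],[0,0,-0.01]],[[0.67,0,0.5],[0,0,-0.0186]],[[0.67,0,0.8],[0,0,-0.0186]],[[0.67,0,0.8],[0,0,-0.0186]],[[0.67,0,0.8],[0,0,-0.0186]]]'

```text
time: 13.7
tool_pos: [514.4, 152.0, 44.7]
eef_rot: [[0.019, 1.0, 0.0], [1.0, -0.019, 0.0], [0.0, 0.0, -1.0]]
wrist_force: [1.0, 0.2, -0.2]
opening: 87.2
grip_force: 0.0
```

```bash
python3 - <<'E'
from h import *
go(513.5,153,2.5,1.0)
snap('wrist','w6'); print([(r['at'],r['confidence']) for r in mark_of('wrist','marker')[:2]])
E
```

```text
shift [ 0.01  -0.01   0.422] turn z -0.0002 t 13.7
[([510.5, 153.0, 0.9], 0.74)]
```

View pics/w6.png

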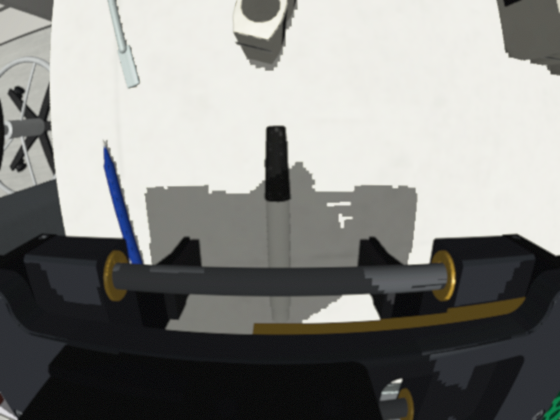

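The marker is centred at px 277, rows 127 to 320, and the ballpoint is clear of the fingers. Gripping.

play_rows --deltas '[[[0.01,-0.01,0.25],[0,0,0]],[[0.01,-0.01,0.38],[0,0,0]],[[0.01,-0.01,0.42],[0,0,0]],[[0.01,-0.01,0.42],[0,0,0]]]'

```text
time: 14.3
tool_pos: [512.9, 153.8, 2.4]
eef_rot: [[0.017, 1.0, 0.0], [1.0, -0.017, 0.0], [0.0, 0.0, -1.0]]
wrist_force: [-0.4, 0.2, -0.1]
opening: 87.1
grip_force: 0.0
```

play_rows --deltas '[[[0,0,0],[0,0,0]],[[0,0,0],[0,0,0]],[[0,0,0],[0,0,0]],[[0,0,0],[0,0,0]],[[0,0,0],[0,0,0]],[[0,0,0],[0,0,0]],[[0,0,0],[0,0,0]],[[0,0,0],[0,0,0]],[[0,0,0],[0,0,0]],[[0,0,0],[0,0,0]]]' --gripper 1 --force 20

```text
time: 15.55
tool_pos: [512.7, 153.7, 2.1]
eef_rot: [[0.017, 1.0, 0.0], [1.0, -0.017, 0.0], [0.0, 0.0, -1.0]]
wrist_force: [-0.4, -0.6, -0.5]
opening: 14.7
grip_force: 19.9
```

play_rows --deltas '[[[0,0,-0.3],[0,0,0]],[[0,0,-0.7],[0,0,0]],[[0,0,-1],[0,0,0]],[[0,0,-1],[0,0,0]]]'

```text
time: 16.05
tool_pos: [514.1, 154.2, 104.3]
eef_rot: [[0.018, 1.0, 0.004], [1.0, -0.018, 0.0], [0.0, 0.004, -1.0]]
wrist_force: [-0.1, -1.5, -1.2]
opening: 14.7
grip_force: 19.9
```

```bash
python3 - <<'E'
from h import *
go(444,-66.7,100,7.7)
E
```

```text
shift [-2.221 -0.662  0.039] turn z 0.0186 t 16.1
```

play_rows --deltas '[[[-0.4,-0.15,0],[0,0,0]],[[-0.8,-0.3,0],[0,0,0]],[[-0.8,-0.3,0],[0,0,0]]]'

```text
time: 16.42
tool_pos: [479.9, 70.6, 100.8]
eef_rot: [[0.022, 1.0, -0.002], [1.0, -0.022, -0.002], [-0.002, -0.002, -1.0]]
wrist_force: [0.5, 0.0, -0.3]
opening: 14.9
grip_force: 19.9
```

play_rows --deltas '[[[-0.4,-0.15,0],[0,0,0]],[[-0.8,-0.36,0],[0,0,0]],[[-0.8,-0.36,0],[0,0,0]]]'

```text
time: 16.8
tool_pos: [442.5, -7.6, 101.2]
eef_rot: [[0.021, 1.0, -0.002], [1.0, -0.021, -0.001], [-0.001, -0.002, -1.0]]
wrist_force: [0.4, 0.9, 0.2]
opening: 14.7
grip_force: 19.9
```

play_rows --deltas '[[[-0.4,0,0],[0,0,0.01]],[[-0.62,0,0],[0,0,0.0186]],[[-0.62,0,0],[0,0,0.0186]],[[-0.62,0,0],[0,0,0.0186]],[[-0.62,0,0],[0,0,0.0186]]]'

```text
time: 17.42
tool_pos: [443.0, -65.9, 102.0]
eef_rot: [[0.132, 0.991, -0.0], [0.991, -0.132, 0.0], [0.0, -0.0, -1.0]]
wrist_force: [-0.7, 0.0, -0.2]
opening: 15.1
grip_force: 19.9
```

```bash
python3 - <<'E'
from h import *
go(444,-66.7,26,7.7); snap('wrist','w7')
print(mark_of('wrist','vee_holder')[:1],mark_of('wrist','marker')[:1])
E
```

```text
shift [-0.007  0.011  0.76 ] turn z 0.0003 t 17.4
[] [{'at': [440.9, -68.9, 102.4], 'confidence': 0.9}]
```

View pics/w7.png

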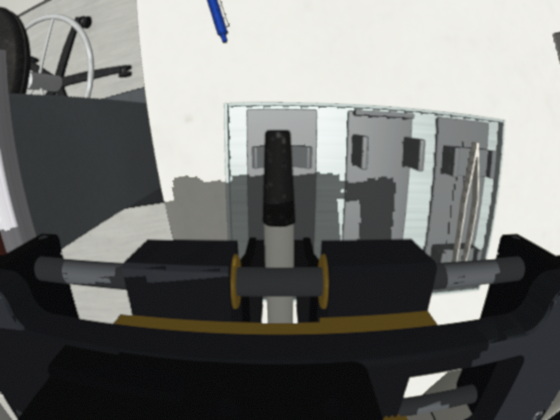

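The saddle spans px 251-313 and the marker is at 278, so they line up. Lowering into the V.

play_rows --deltas '[[[-0.01,0.01,0.3],[0,0,0]],[[-0.01,0.01,0.6],[0,0,0]],[[-0.01,0.01,0.72],[0,0,0]],[[-0.01,0.01,0.77],[0,0,0]],[[-0.01,0.01,0.78],[0,0,0]],[[-0.01,0.01,0.78],[0,0,0]],[[-0.01,0.01,0.78],[0,0,0]]]'

```text
time: 18.45
tool_pos: [444.1, -68.4, 24.6]
eef_rot: [[0.134, 0.991, 0.001], [0.991, -0.134, -0.0], [-0.0, 0.001, -1.0]]
wrist_force: [1.0, 0.7, 0.4]
opening: 14.7
grip_force: 19.9
```

play_rows --deltas '[[[0,0,0],[0,0,0]],[[0,0,0],[0,0,0]],[[0,0,0],[0,0,0]],[[0,0,0],[0,0,0]],[[0,0,0],[0,0,0]],[[0,0,0],[0,0,0]]]' --gripper 0

```text
time: 19.2
tool_pos: [443.7, -68.3, 24.1]
eef_rot: [[0.134, 0.991, -0.0], [0.991, -0.134, 0.0], [0.0, -0.0, -1.0]]
wrist_force: [-0.8, 0.4, -0.7]
opening: 66.7
grip_force: 0.0
```

play_rows --deltas '[[[0,0,-0.3],[0,0,0]],[[0,0,-0.7],[0,0,0]],[[0,0,-1],[0,0,0]],[[0,0,-1],[0,0,0]],[[0,0,-1],[0,0,0]]]'

```text
time: 19.82
tool_pos: [443.2, -68.3, 123.4]
eef_rot: [[0.134, 0.991, -0.001], [0.991, -0.134, -0.0], [-0.0, -0.001, -1.0]]
wrist_force: [-0.8, -0.6, -0.8]
opening: 86.8
grip_force: 0.0
```

```bash
python3 - <<'E'
from h import *
go(522,327,150,17)
snap('wrist','w8');print(mark_of('wrist','marker')[:1],look_for('wrist','marker')[:1])
E
```

```text
shift [ 4.023  0.25  -0.266] turn z 0.0258 t 19.8
[{'at': [443.5, -68.6, 24.3], 'confidence': 0.97}] [{'at': [442.1, -55.2, 38.0], 'confidence': 0.72}]
```

View pics/w8.png

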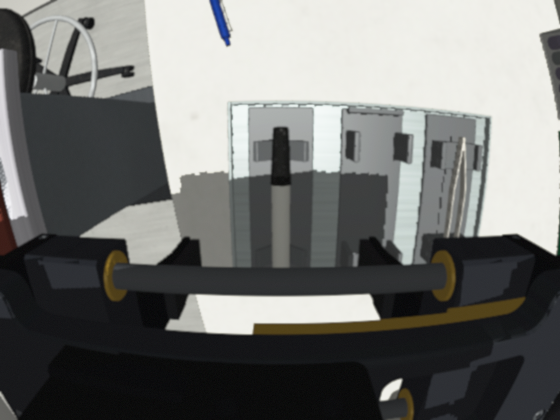

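The marker lies in both saddles (px 281, 127 to 268). Next the rack, after checking clearance to the stacks.

```bash
python3 - <<'E'
from h import *
z=np.load('pics/top.npz');d=z['d'];W=cloud('top',d)
for y0 in range(180,480,40):
    m=(d>0)&(W[...,1]>y0)&(W[...,1]<y0+40)&(W[...,2]>75)&(W[...,0]>450)
    if m.sum(): print(y0,np.percentile(W[m][:,0],[0.5,2,10]).round(),W[m][:,2].max().round())
E
```

```text
180 [790. 791. 792.] 333.0
220 [808. 808. 808.] 185.0
260 [699. 701. 724.] 314.0
300 [695. 697. 721.] 400.0
340 [691. 693. 714.] 400.0
380 [690. 690. 713.] 400.0
420 [711. 713. 752.] 399.0
460 [726. 728. 732.] 115.0
```

play_rows --deltas '[[[0.4,0.05,-0.26],[0,0,0]],[[0.9,0.1,-0.26],[0,0,0]],[[0.9,0.1,-0.26],[0,0,0]]]'

```text
time: 20.35
tool_pos: [465.9, 23.6, 149.9]
eef_rot: [[0.128, 0.992, 0.0], [0.992, -0.128, 0.002], [0.002, -0.0, -1.0]]
wrist_force: [0.3, -0.8, 0.4]
opening: 87.1
grip_force: 0.0
```

play_rows --deltas '[[[0.4,0.05,0],[0,0,0]],[[0.9,0.1,0],[0,0,0]],[[0.9,0.1,0],[0,0,0]]]'

```text
time: 20.72
tool_pos: [487.3, 110.8, 149.5]
eef_rot: [[0.129, 0.992, -0.001], [0.992, -0.129, 0.002], [0.002, -0.001, -1.0]]
wrist_force: [-0.3, 0.2, -0.6]
opening: 87.1
grip_force: 0.0
```

play_rows --deltas '[[[0.4,0.05,0],[0,0,0.013]],[[0.9,0.05,0],[0,0,0.0258]],[[0.9,0.05,0],[0,0,0.0258]],[[0.9,0.05,0],[0,0,0.0258]]]'

```text
time: 21.22
tool_pos: [504.4, 194.4, 149.2]
eef_rot: [[0.292, 0.956, -0.002], [0.956, -0.292, -0.001], [-0.002, -0.001, -1.0]]
wrist_force: [-0.3, 0.8, -1.3]
opening: 86.8
grip_force: 0.0
```

```bash
python3 - <<'E'
from h import *
go(522,328,120,17); snap('wrist','w9')
print(mark_of('wrist','empty_rack')[:2],look_for('wrist','empty_rack')[:1])
E
```

```text
shift [ 1.33  -0.222  0.29 ] turn z 0.0 t 21.2
[{'at': [525.2, 327.5, -1.1], 'confidence': 0.72}, {'at': [402.8, 318.7, -2.0], 'confidence': 0.57}] [{'at': [523.1, 312.0, 67.8], 'confidence': 0.55}]
```

View pics/w9.png

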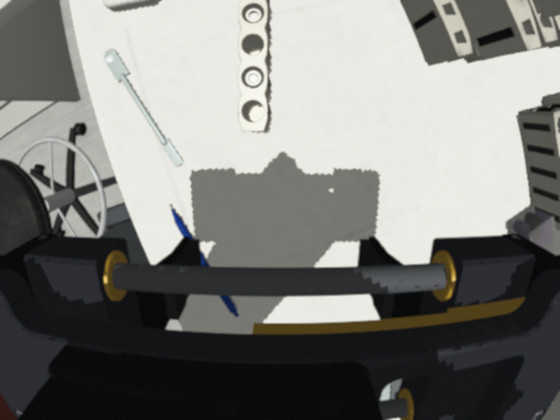

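The rack is aligned with the tool (px 254, holes from 13 to 113) and the spatula is clear.

play_rows --deltas '[[[0.4,-0.1,0],[0,0,0]],[[0.8,-0.22,0],[0,0,0]],[[0.8,-0.22,0],[0,0,0]],[[0.8,-0.22,0],[0,0,0]]]'

```text
time: 21.88
tool_pos: [507.2, 277.5, 149.8]
eef_rot: [[0.293, 0.956, -0.0], [0.956, -0.293, -0.001], [-0.001, 0.0, -1.0]]
wrist_force: [-0.3, -0.7, 0.2]
opening: 86.8
grip_force: 0.0
```

```bash
python3 - <<'E'
from h import *
snap('wrist','wa'); go(523,327,30,17)
W=wcloud('wa'); m=(W[...,2]>56)&(W[...,2]<76)&(abs(W[...,0]-523)<60)&(abs(W[...,1]-327)<90)
l,k,st,_=cv2.connectedComponentsWithStats(m.astype(np.uint8)); P=W[k==1+st[1:,4].argmax()]
r=cv2.minAreaRect(P[:,:2].astype(np.float32)); print(r,len(P),P.mean(0))
E
```

```text
shift [0.524 0.002 1.198] turn z -0.0003 t 21.9
((523.3031616210938, 324.6770324707031), (134.05429077148438, 21.804122924804688), 73.35945892333984) 3492 [524.166831   327.27191697  64.30784573]
```

View pics/wa.png

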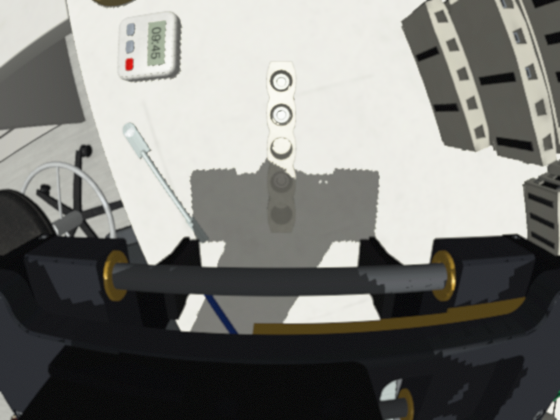

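The rack spans px (281, 62 to 233), so its centre is about (523.3, 325). Going over it and down to grip.

play_rows --deltas '[[[0.3,0,0],[0,0,0]],[[0.5,0,0.2],[0,0,0]],[[0.5,0,0.6],[0,0,0]],[[0.5,0,0.6],[0,0,0]],[[0.5,0,0.6],[0,0,0]]]'

```text
time: 22.55
tool_pos: [522.4, 326.0, 91.4]
eef_rot: [[0.294, 0.956, 0.001], [0.956, -0.294, 0.0], [0.0, 0.001, -1.0]]
wrist_force: [0.3, 0.7, 0.4]
opening: 86.8
grip_force: 0.0
```

play_rows --deltas '[[[0,0,0.3],[0,0,0]],[[0,0,0.6],[0,0,0]],[[0,0,0.6],[0,0,0]],[[0,0,0.6],[0,0,0]]]'

```text
time: 23.05
tool_pos: [522.6, 327.3, 32.3]
eef_rot: [[0.293, 0.956, 0.002], [0.956, -0.293, 0.001], [0.002, 0.002, -1.0]]
wrist_force: [0.1, 0.0, 0.5]
opening: 87.0
grip_force: 0.0
```

play_rows --deltas '[[[0,0,0],[0,0,0]],[[0,0,0],[0,0,0]],[[0,0,0],[0,0,0]],[[0,0,0],[0,0,0]],[[0,0,0],[0,0,0]],[[0,0,0],[0,0,0]],[[0,0,0],[0,0,0]],[[0,0,0],[0,0,0]],[[0,0,0],[0,0,0]]]' --gripper 1 --force 20

```text
time: 24.18
tool_pos: [521.6, 326.7, 30.1]
eef_rot: [[0.292, 0.956, -0.0], [0.956, -0.292, 0.0], [0.0, -0.0, -1.0]]
wrist_force: [0.5, 0.4, -0.9]
opening: 21.9
grip_force: 20.0
```

play_rows --deltas '[[[0,0,-0.2],[0,0,0]],[[0,0,-0.5],[0,0,0]],[[0,0,-0.9],[0,0,0]],[[0,0,-0.9],[0,0,0]]]'

```text
time: 24.68
tool_pos: [523.1, 328.5, 124.8]
eef_rot: [[0.292, 0.956, 0.006], [0.956, -0.292, 0.003], [0.005, 0.004, -1.0]]
wrist_force: [-0.1, 0.3, -0.8]
opening: 22.1
grip_force: 20.0
```

```bash
python3 - <<'E'
from h import *
go(522.4,-76.8,125,7.7)
E
```

```text
shift [-3.878  1.177 -0.016] turn z -0.0258 t 24.7
```

play_rows --deltas '[[[-0.4,0.12,0],[0,0,0]],[[-0.97,0.295,0],[0,0,0]],[[-0.97,0.295,0],[0,0,0]]]'

```text
time: 25.05
tool_pos: [522.6, 219.1, 119.6]
eef_rot: [[0.3, 0.954, -0.0], [0.954, -0.3, -0.004], [-0.004, 0.001, -1.0]]
wrist_force: [-0.7, -0.1, 0.1]
opening: 21.6
grip_force: 20.0
```

play_rows --deltas '[[[-0.4,0.12,0],[0,0,0]],[[-0.97,0.295,0],[0,0,0]],[[-0.97,0.295,0],[0,0,0]]]'

```text
time: 25.42
tool_pos: [521.8, 118.7, 119.8]
eef_rot: [[0.299, 0.954, -0.001], [0.954, -0.299, -0.003], [-0.003, 0.0, -1.0]]
wrist_force: [-1.0, 0.4, -0.6]
opening: 21.8
grip_force: 20.0
```

play_rows --deltas '[[[-0.4,0.12,0],[0,0,0]],[[-0.97,0.295,0],[0,0,0]],[[-0.97,0.295,0],[0,0,0]]]'

```text
time: 25.8
tool_pos: [521.3, 18.3, 119.9]
eef_rot: [[0.298, 0.954, -0.001], [0.954, -0.298, -0.002], [-0.002, -0.0, -1.0]]
wrist_force: [-0.6, 0.9, -0.7]
opening: 22.2
grip_force: 20.0
```

play_rows --deltas '[[[-0.4,0.12,0],[0,0,-0.013]],[[-0.97,0.295,0],[0,0,-0.0258]],[[-0.97,0.295,0],[0,0,-0.0258]],[[-0.97,0.295,0],[0,0,-0.0258]],[[-0.97,0.295,0],[0,0,-0.0258]]]'

```text
time: 26.42
tool_pos: [521.3, -76.6, 120.2]
eef_rot: [[0.131, 0.991, 0.0], [0.991, -0.131, 0.001], [0.001, 0.0, -1.0]]
wrist_force: [0.7, 0.4, -0.5]
opening: 22.0
grip_force: 20.0
```

```bash
python3 - <<'E'
from h import *
go(522.4,-76.8,39,7.7); snap('wrist','wb')
print(mark_of('wrist','empty_rack')[:1],mark_of('wrist','channel_holder')[:1])
E
```

```text
shift [-0.001  0.011  0.812] turn z 0.0004 t 26.4
[{'at': [519.9, -74.6, 93.3], 'confidence': 0.67}] []
```

View pics/wb.png

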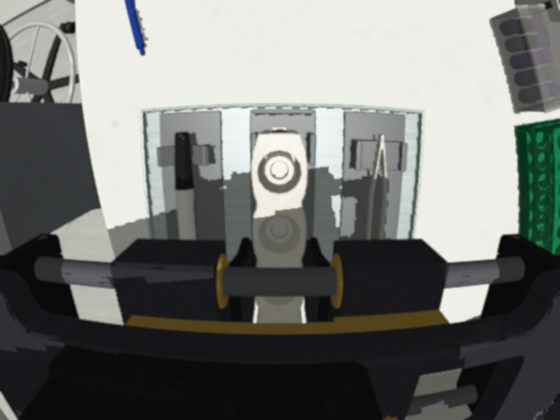

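The rack is held straight above the channel, at px 279 between the holder's walls. Lowering.

play_rows --deltas '[[[0,0.01,0.25],[0,0,0]],[[0,0.01,0.45],[0,0,0]],[[0,0.01,0.6],[0,0,0]],[[0,0.01,0.72],[0,0,0]],[[0,0.01,0.79],[0,0,0]],[[0,0.01,0.81],[0,0,0]],[[0,0.01,0.81],[0,0,0]],[[0,0.01,0.81],[0,0,0]],[[0,0.01,0.81],[0,0,0]]]'

```text
time: 27.7
tool_pos: [522.2, -79.1, 39.4]
eef_rot: [[0.134, 0.991, 0.001], [0.991, -0.134, -0.0], [-0.0, 0.001, -1.0]]
wrist_force: [-0.7, 0.0, 0.0]
opening: 22.0
grip_force: 20.0
```

play_rows --deltas '[[[0.02,0,0.01],[0,0,0]],[[0.02,0,0.01],[0,0,0]],[[0.02,0,0.01],[0,0,0]]]'

```text
time: 28.08
tool_pos: [522.3, -76.9, 38.1]
eef_rot: [[0.134, 0.991, -0.0], [0.991, -0.134, 0.0], [0.0, -0.0, -1.0]]
wrist_force: [-0.9, -1.0, -0.6]
opening: 22.1
grip_force: 20.0
```

play_rows --deltas '[[[0,0,0],[0,0,0]],[[0,0,0],[0,0,0]],[[0,0,0],[0,0,0]],[[0,0,0],[0,0,0]],[[0,0,0],[0,0,0]],[[0,0,0],[0,0,0]]]' --gripper 0.3

```text
time: 28.82
tool_pos: [522.3, -77.0, 38.1]
eef_rot: [[0.134, 0.991, -0.0], [0.991, -0.134, 0.0], [0.0, -0.0, -1.0]]
wrist_force: [0.3, -0.7, -0.3]
opening: 60.3
grip_force: 0.0
```

play_rows --deltas '[[[0,0,-0.2],[0,0,0]],[[0,0,-0.5],[0,0,0]],[[0,0,-1],[0,0,0]],[[0,0,-1],[0,0,0]],[[0,0,-1],[0,0,0]]]'

```text
time: 29.45
tool_pos: [522.3, -77.1, 138.7]
eef_rot: [[0.134, 0.991, 0.001], [0.991, -0.134, -0.001], [-0.001, 0.001, -1.0]]
wrist_force: [-0.6, -0.1, -0.7]
opening: 61.1
grip_force: 0.0
```

play_rows --deltas '[[[0,0,-0.5],[0,0,0]],[[0.5,0,-1],[0,0,0]],[[0.9,0,-1],[0,0,0]],[[0.9,0,-1],[0,0,0]]]'

```text
time: 29.95
tool_pos: [534.1, 16.6, 238.3]
eef_rot: [[0.128, 0.992, 0.0], [0.992, -0.128, 0.001], [0.001, -0.0, -1.0]]
wrist_force: [-0.6, -0.7, -1.3]
opening: 61.2
grip_force: 0.0
```

play_rows --deltas '[[[0.5,0,0],[0,0,0]],[[0.9,0,0],[0,0,0]],[[0.9,0,0],[0,0,0]],[[0.9,0,0],[0,0,0]]]'

```text
time: 30.45
tool_pos: [546.1, 99.9, 237.0]
eef_rot: [[0.135, 0.991, -0.002], [0.991, -0.135, -0.001], [-0.001, -0.002, -1.0]]
wrist_force: [-0.2, -0.5, -0.2]
opening: 61.0
grip_force: 0.0
```

```bash
python3 - <<'E'
from h import *
snap('scene','s2')
for t in 'empty_rack marker tweezers filled_rack ballpoint spatula'.split(): print(t,[(np.round(r['at']).tolist(),round(r['confidence'],2)) for r in mark_of('scene',t)[:2]])
a=cv2.imread('pics/s2.png')[100:300,100:450];cv2.imwrite('pics/s2c.png',cv2.resize(a,None,fx=2.2,fy=2.2))
E
```

```text
empty_rack [([522.0, -74.0, 9.0], 0.75)]
marker [([446.0, -71.0, 21.0], 0.92)]
tweezers [([604.0, -90.0, 20.0], 0.52)]
filled_rack [([407.0, -339.0, -3.0], 0.84), ([526.0, -75.0, -2.0], 0.72)]
ballpoint [([407.0, 151.0, 1.0], 0.84)]
spatula [([401.0, 319.0, -1.0], 0.96)]
```

View pics/s2c.png

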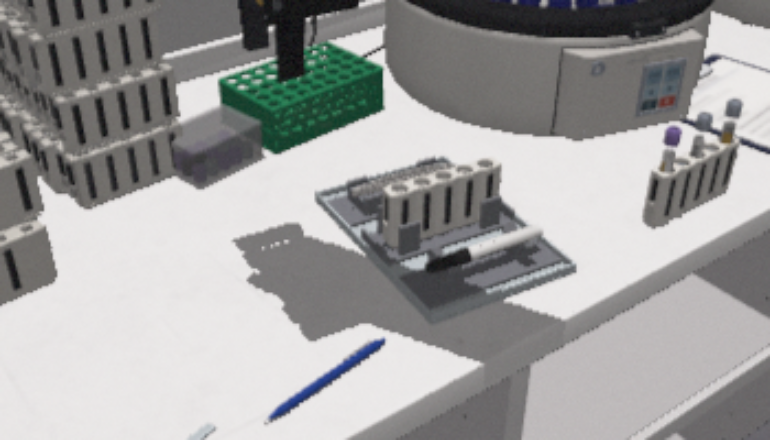

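The rack stands upright in the channel (px 440,200) and the marker is in the saddles (485,250). The tweezers are behind the rack, and the look-alikes haven't moved. Handing in.

```bash
python3 -c "from station import *; print(close_job())"
```

```text
the job is handed in; nothing more can be done
None
```

I stood the empty rack in the channel holder, laid the marker in the V saddles and the tweezers on the flat pads, left the look-alikes where they were, released everything and handed the job in at about 31 s; the hand-in returned no verdict, but the last camera check put all three within a few millimetres of their holder centres.

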